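# Dispense one measure of syrup into the waiting cup

## Task

Two identical syrup dispensers with push-down pumps stand on the table, and the clear measuring cup waits under the spout of one of them. Press that dispenser's pump head straight down until it bottoms against its stop, keep it fully down for about a second, then let it spring all the way back up. Do not press the other dispenser's pump, and leave the cup standing where it is.

Things in the scene. Friction and masses are not known exactly. Their poses are not given: they have to be found in the camera images.
- pump (a joint): Stroke (m) of the pump of the dispenser with the cup under its spout: 0 = up, 0.036 = bottomed against its hard stop. A spring lifts it; the push grows from about 2 N at the top to 8 N just before the stop. The dispenser is a steel jar 84 mm across, 100 mm tall, with a black screw collar, fixed to the table.
- pump_top (a point): Centre of the top of that pump's round black press head (44 mm across), on the jar's axis, moving with the head: 180 mm above the table when up, 144 mm when down. z points up, -x along the spout, an 11 mm pipe that leaves 10 mm below the top, runs 90 mm out toward the robot (within 60 degrees) and turns down to 58 mm below the top; fully down it ends 15 mm above the cup.
- cup_mid (a point): Centre, half-way up, of the clear measuring cup (66 mm across the rim, 70 mm tall, open, light and loose) standing under the spout, about 90 mm from the jar's axis.
- spare_pump (a joint): Stroke (m) of the second, identical dispenser's pump, with no cup under its spout: 0 = up, 0.036 = down. It stands 220 mm or more to the left or right of the first and is to be left alone. A sugar dredger (108 mm tall) and a spray bottle (147 mm) stand behind the dispensers.

How it is judged:
By the outcome, as a careful person would: the job done as asked, in the order asked, and still so for the second after the job is handed in, with the robot touching nothing.
It also fails if it takes over 32 s, if anything falls off the work surface, if the arm or the gripper's body presses on something with over 40 N, if the wrist force passes 120 N, or if a joint passes its speed limit or range.

## Robot

A 7-joint arm with a two-finger parallel gripper is mounted at the origin on the work surface; the furniture and walls round the work are solid. World frame = base frame: x ahead of the robot, y to its left, z up, the work surface at z = 0. Lengths are in m, angles in rad, forces in N, time in s.
With the tool pointing down it reaches from about 0.4 to 0.85 m from the base axis. Payload 10.4 kg.
Tool frame: the origin (TCP) lies on the centre line of the jaws, within the pads' length; the fingertips stand 11 mm ahead of it and the grasp point (between the pads) lies 8 mm behind it; z points along the fingers, y is the line along which they close (so a half turn about z gives the same grasp; the last joint's range is limited). The gripper opens to 87 mm and grips with 3 to 60 N. Pads are 19 mm wide; open, the fingers measure 117 mm over their backs; the gripper's body (75 mm by 190 mm) begins 51 mm behind the grasp point.
Start: joints at [1.257, 0.332, -0.065, 1.46, 0.022, 1.35, -0.088], TCP at [0.179, -0.599, 0.234] pointing down, gripper open.
Joint ranges: [-2.6, 2.6], [-0.5, 2.12], [-1.47, 1.34], [0.16, 2.42], [-1.27, 4.41], [0.06, 2.06], [-2.6, 2.6]. Speed limits (rad/s): [2.22, 2.22, 2.79, 2.79, 3.14, 3.14, 3.14].

## Interface

Orientations are given as a unit quaternion [x, y, z, w].
In Python, from bench import r gives the robot as it stands.
- The arm moves only by the shell command python3 -m pendant 'ROWS' [OPENING] [FORCE]. ROWS is JSON, a list of rows, each a list of 4 numbers: the shift along the tool's x, y, z in m, then the turn about the tool's z in rad. A call has 1 to 8 rows; each row shifts and turns the commanded pose from where the row before left it, along the tool's axes as they then stand; what a row does not reach is not made up. A row lasts 1/12 s, in which the tool goes at most 41.7 mm and 7.16 degrees, less where a joint would pass 70% of its speed; a pose out of reach is approached as far as the arm can. A call with a gripper value outside its range is refused whole. OPENING is the opening, from 0 (shut) to 1 (fully open), set as the call begins (- or left out, the last holds). The fingers move at their own pace and stop on an object; FORCE is the grip in N (left out, the last holds). Time passes only in rows, so rows that do not move let the fingers close. It gives the time, the measured TCP pose, the force, the opening and the grip force at its end, in the units of the state.
- r.read_state(): the state, without advancing time (a new reading comes with each control period).
- r.camera(name): name is "scene" or "top"; returns a dict with "img" (400x640x3 uint8, red, green, blue), "camera_matrix" (3x3 intrinsics, pixels), "dist_coeffs" ([k1, k2, p1, p2, k3] as OpenCV has them; the pictures are not rectified), "xyz" and "attitude" of the camera in the world. Camera axes: x right, y down, z forward; pixel columns grow to the right and rows downward; lengths in m; the calibration is good to about 2 mm. A picture is of the moment at which its call begins. There is no depth.
- r.close_job(): hands the job in; it is judged then, once.
Trained networks look in the newest picture that a camera, given by its name, has taken for a name from the list of things; names that differ only in an ending like _2 or _b are one class to them, and where a whole thing is asked for, a point or a joint stands for the part that bears it (a point fixed in the world has none). Each returns a list of dicts, best first, with "score" (0 to 1); they miss things now and then, are a little off and sometimes report something else, mostly with a low value. They report only what shows in the picture. A call takes as long as a camera call.
- r.outline_of(thing, camera): "mask" (400x640 bool, what is visible of it) and "bbox" ([centre column, centre row, width, height] in pixels, round what is visible of it).
The state is a dict: "time": time; "joint_positions": joint angles; "joint_vel": joint speeds; "joint_torque": joint torques, N m; "ee_pos": TCP position; "eef_rot": TCP orientation; "ft_force": force on the tool from outside, world axes, zero at the start; "torque": the same for the moment, N m; "width": finger opening in m; "grip_force": force on a finger pad.
Only numpy, scipy, OpenCV 4.12 (cv2) and the standard library are available. Lean on these libraries where they do the work, as an engineer would, in place of code of your own. Each camera call takes 0.05 s, during which the arm holds its last target. There are 200 camera calls.

## Working session

There is one attempt and no reset: what is moved stays moved. The work goes in short steps, Python scripts to look and compute and a shell command to move; the robot and the scene stay as the last step left them, time stands still between calls to the robot, and variables do not carry over. Pictures are saved under pics/ and viewed, at most 10 in all, crops included, and the job is handed in when it is done.

```bash
mkdir -p pics; cat > h.py <<'E'
import numpy as np,cv2
from scipy.spatial.transform import Rotation as R
def ray(c,uv):
    K=np.array(c["camera_matrix"]);d=np.array(c["dist_coeffs"])
    p=cv2.undistortPoints(np.array([[uv]],float),K,d)[0,0]
    A=np.array(c["attitude"],float)
    M=A if A.shape==(3,3) else R.from_quat(A).as_matrix()
    return np.array(c["xyz"]),M@np.array([p[0],p[1],1.])
def atz(c,uv,z):
    o,v=ray(c,uv);return o+v*(z-o[2])/v[2]
E
python3 - <<'E'
from bench import r
import cv2
from h import *
for n in("scene","top"):
    c=r.camera(n);cv2.imwrite(f"pics/{n}0.png",c["img"][:,:,::-1]);print(n,c["xyz"],c["attitude"])
    for t in("pump","pump_top","cup_mid","spare_pump"):
        print(t,[(round(o["score"],2),[round(float(x)) for x in o["bbox"]]) for o in r.outline_of(t,n)])
s=r.read_state();print(s["time"],s["ee_pos"],s["eef_rot"],s["ft_force"],s["width"])
E
```

```text
scene [0.39525912 0.57630969 1.03687673] [-0.1175997   0.94747903 -0.29528496  0.03550493]
pump [(0.77, [327, 256, 58, 34])]
pump_top [(0.93, [328, 254, 50, 37])]
cup_mid [(0.64, [350, 282, 26, 32])]
spare_pump [(0.78, [339, 158, 46, 28])]
top [ 0.43541811 -0.02115939  1.17318097] [ 0.71470633 -0.69792474  0.03870565 -0.02444988]
pump [(0.73, [261, 215, 18, 48])]
pump_top [(0.81, [258, 215, 16, 53])]
cup_mid [(0.87, [262, 239, 24, 26])]
spare_pump [(0.59, [374, 201, 15, 50]), (0.35, [261, 240, 24, 29])]
0.5 [ 0.17922527 -0.59876382  0.23355994] [9.89445363e-01 1.44906430e-01 9.65354578e-06 3.04184594e-05] [-0.42462996  0.82156352  0.52732894] 0.08724957445293151
```

View pics/scene0.png

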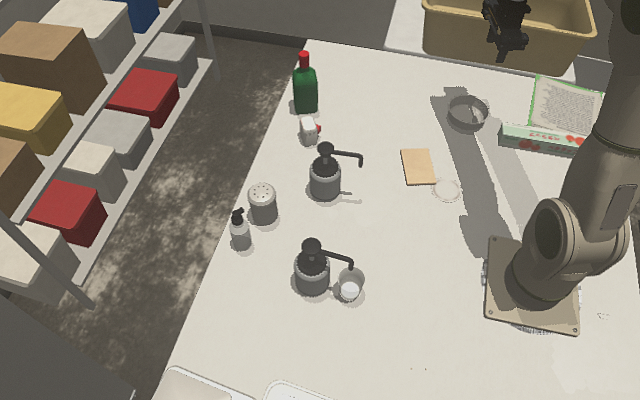

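View pics/top0.png

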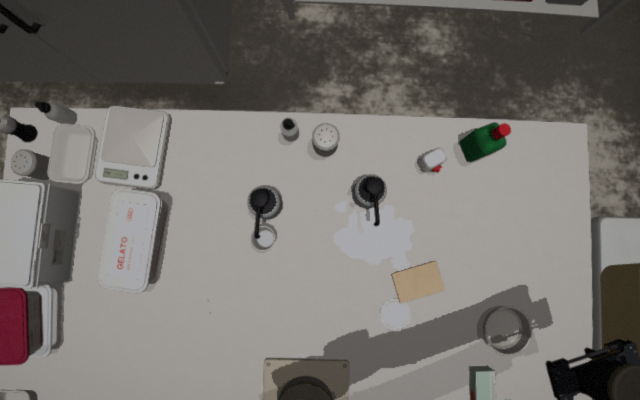

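The cup (scene 350,285; top 264,237) stands under the nearer, robot-left dispenser: head at about top (262,194), scene (311,247). The spare one is at top (374,187). I'll zoom in for the head centre.

```bash
python3 - <<'E'
import cv2,numpy as np
a=cv2.imread("pics/top0.png")[165:265,225:325];b=cv2.imread("pics/scene0.png")[225:325,275:375]
f=lambda x:cv2.resize(x,(400,400),interpolation=cv2.INTER_CUBIC)
o=np.hstack([f(a),f(b)]);o=np.clip(o.astype(float)*1.8,0,255).astype(np.uint8)
cv2.imwrite("pics/z.png",o)
E
```

```text
(no output)
```

View pics/z.png

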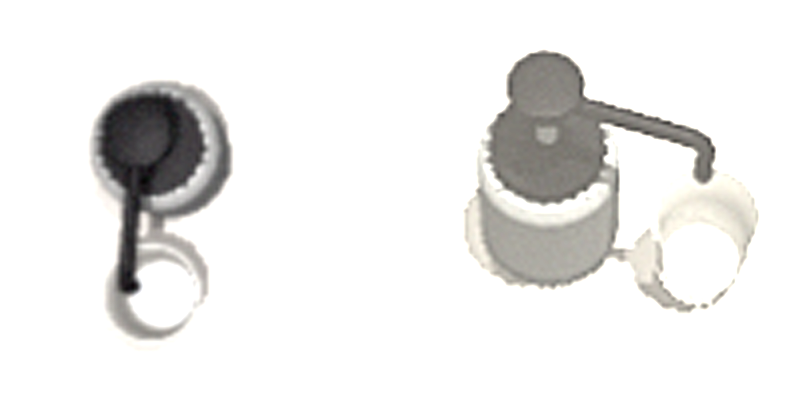

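The enlarged crop shows the head centre at top (260,198) and scene (311,245), with the spout tip at top (257,236).

```bash
python3 - <<'E'
from bench import r
from h import *
t=r.camera("top");s=r.camera("scene")
print(atz(t,(260,197.7),.18),atz(s,(311,244.8),.18))
print("spare",atz(t,(375,187),.18),"spout",atz(t,(257,236),.125),"jarbase-ish",atz(t,(265,202),.1),"cup",atz(t,(264,237),.07))
st=r.read_state();print(R.from_quat(st["eef_rot"]).as_matrix().round(3),st["ee_pos"],st["time"])
E
```

```text
[0.53254358 0.11676337 0.18      ] [0.53344978 0.12144141 0.18      ]
spare [ 0.56478173 -0.15395615  0.18      ] spout [0.442976   0.12837111 0.125     ] jarbase-ish [0.52971379 0.11477457 0.1       ] cup [0.44123558 0.11798155 0.07      ]
[[ 0.958  0.287  0.   ]
 [ 0.287 -0.958 -0.   ]
 [ 0.     0.    -1.   ]] [ 0.17923078 -0.59879014  0.23358617] 0.6
```

```bash
python3 -m pendant '[[0.026,-0.013,-0.008,0],[0.026,-0.013,-0.008,0],[0.026,-0.013,-0.008,0],[0.026,-0.013,-0.008,0],[0.026,-0.013,-0.008,0],[0.026,-0.013,-0.008,0],[0.026,-0.013,-0.008,0],[0.026,-0.013,-0.008,0]]' 0 20
python3 -m pendant '[[0.026,-0.013,0,0],[0.026,-0.013,0,0],[0.026,-0.013,0,0],[0.026,-0.013,0,0],[0,0,0,0]]'
```

```text
time: 1.27
ee_pos: [0.3495, -0.4384, 0.2982]
eef_rot: [0.989, 0.145, 0.0, 0.0]
ft_force: [0.5, -0.3, -0.0]
width: 0.0421
grip_force: 0.0
time: 1.68
ee_pos: [0.438, -0.3543, 0.2977]
eef_rot: [0.989, 0.149, 0.001, -0.001]
ft_force: [-0.0, 0.4, -0.7]
width: 0.0082
grip_force: 0.0
```

```bash
python3 -m pendant '[[0.016,-0.03,0,0],[0.016,-0.03,0,0],[0.016,-0.03,0,0],[0.016,-0.03,0,0],[0.016,-0.03,0,0],[0.016,-0.03,0,0],[0.016,-0.03,0,0],[0.016,-0.03,0,0]]'
python3 -m pendant '[[0.016,-0.03,0,0],[0.016,-0.03,0,0],[0.016,-0.03,0,0],[0.016,-0.03,0,0],[0.016,-0.03,0,0],[0.016,-0.03,0,0],[0,0,0,0],[0,0,0,0]]'
python3 - <<'E'
from bench import r
from h import *
s=r.read_state();M=R.from_quat(s["eef_rot"]).as_matrix();print(M.T@(np.array([.533,.118,.215])-s["ee_pos"]),s["ee_pos"],M.round(3))
E
```

```text
time: 2.35
ee_pos: [0.4872, -0.0918, 0.2978]
eef_rot: [0.989, 0.145, 0.0, 0.0]
ft_force: [0.0, -1.2, -0.1]
width: 0.0004
grip_force: 0.0
time: 3.02
ee_pos: [0.5274, 0.1088, 0.2975]
eef_rot: [0.989, 0.147, -0.0, -0.0]
ft_force: [-0.0, -1.4, -0.2]
width: 0.0004
grip_force: 0.0
[ 0.00808491 -0.00712061  0.08246828] [0.5273527  0.10878036 0.29746328] [[ 0.957  0.291 -0.   ]
 [ 0.291 -0.957  0.001]
 [-0.    -0.001 -1.   ]]
```

Correct laterally and descend to about 15 mm above the head, then look.

```bash
python3 -m pendant '[[0.004,-0.004,0.015,0],[0.004,-0.003,0.02,0],[0,0,0.02,0],[0,0,0.02,0],[0,0,0.012,0],[0,0,0,0],[0,0,0,0]]'
python3 - <<'E'
from bench import r
import cv2
from h import *
o=[]
for n,(u,v) in(("top",(260,198)),("scene",(311,245))):
    i=r.camera(n)["img"][v-50:v+50,u-50:u+50,::-1]
    o.append(cv2.resize(i,(400,400),interpolation=cv2.INTER_CUBIC))
cv2.imwrite("pics/z2.png",np.clip(np.hstack(o)*1.6,0,255).astype(np.uint8))
print(r.read_state()["ee_pos"])
E
```

```text
time: 3.6
ee_pos: [0.5333, 0.1148, 0.2108]
eef_rot: [0.99, 0.144, -0.0, 0.0]
ft_force: [0.1, -0.2, 0.0]
width: 0.0002
grip_force: 0.0
[0.53391517 0.11549244 0.21192849]
```

View pics/z2.png

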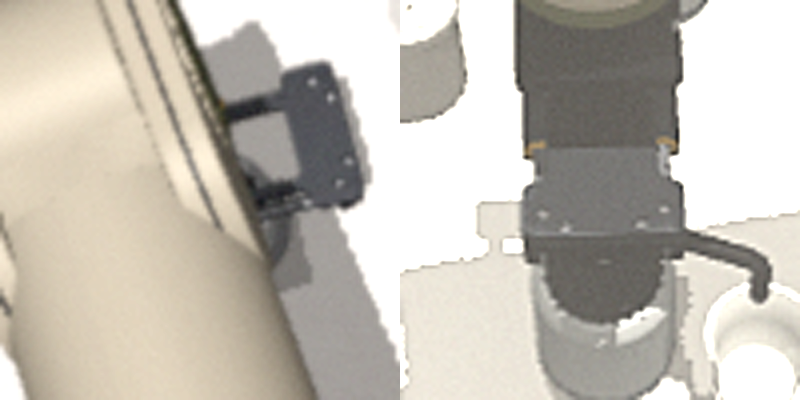

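The gripper hides the head in both crops, while the spout and cup (scene crop 760,330) are unchanged. The two views agreed to 5 mm, so I'll press down and watch the force.

```bash
python3 -m pendant '[[0,0.001,0.006,0],[0,0,0.006,0],[0,0,0.006,0],[0,0,0.006,0],[0,0,0.006,0],[0,0,0,0]]'
```

```text
time: 4.2
ee_pos: [0.5335, 0.1146, 0.1796]
eef_rot: [0.989, 0.145, -0.0, 0.0]
ft_force: [0.6, -1.0, 2.9]
width: 0.0002
grip_force: 1.7
```

```bash
python3 -m pendant '[[0,0,0.006,0],[0,0,0.006,0],[0,0,0.006,0],[0,0,0.004,0],[0,0,0.002,0],[0,0,0,0]]'; python3 -m pendant '[[0,0,0.002,0],[0,0,0.001,0],[0,0,0,0]]'
```

```text
time: 4.7
ee_pos: [0.5338, 0.1149, 0.1568]
eef_rot: [0.989, 0.145, 0.0, 0.0]
ft_force: [-1.4, -1.0, 7.0]
width: 0.0006
grip_force: 3.3
time: 4.95
ee_pos: [0.5339, 0.1148, 0.1553]
eef_rot: [0.989, 0.145, 0.001, 0.0]
ft_force: [-5.7, -2.6, 17.6]
width: 0.0002
grip_force: 8.9
```

```bash
python3 -m pendant '[[0,0,0.0005,0],[0,0,0,0],[0,0,0,0],[0,0,0,0],[0,0,0,0],[0,0,0,0],[0,0,0,0],[0,0,0,0]]';python3 -m pendant '[[0,0,0,0],[0,0,0,0],[0,0,0,0]]'
python3 -m pendant '[[0,0,-0.006,0],[0,0,-0.008,0],[0,0,-0.008,0],[0,0,-0.008,0],[0,0,-0.008,0],[0,0,-0.01,0],[0,0,-0.015,0],[0,0,-0.02,0]]'
python3 -m pendant '[[0,0,-0.02,0],[0,0.02,-0.02,0],[0,0.03,-0.02,0],[0,0.03,-0.01,0],[0,0.03,0,0],[0,0.03,0,0],[0,0,0,0],[0,0,0,0]]'
python3 - <<'E'
from bench import r
import cv2
from h import *
o=[]
for n,(u,v) in(("top",(260,198)),("scene",(311,245))):
    i=r.camera(n)["img"][v-50:v+50,u-50:u+50,::-1]
    o.append(cv2.resize(i,(400,400),interpolation=cv2.INTER_CUBIC))
cv2.imwrite("pics/z3.png",np.clip(np.hstack(o)*1.8,0,255).astype(np.uint8))
E
```

```text
time: 5.62
ee_pos: [0.534, 0.1148, 0.1553]
eef_rot: [0.989, 0.145, 0.001, 0.001]
ft_force: [-8.1, -3.9, 22.2]
width: 0.0006
grip_force: 11.1
time: 5.87
ee_pos: [0.534, 0.1149, 0.1553]
eef_rot: [0.989, 0.145, 0.001, 0.001]
ft_force: [-7.4, -3.5, 23.0]
width: 0.0005
grip_force: 11.1
time: 6.53
ee_pos: [0.5325, 0.1146, 0.2357]
eef_rot: [0.989, 0.145, -0.002, -0.0]
ft_force: [1.0, -1.0, 0.2]
width: 0.0007
grip_force: 0.0
time: 7.2
ee_pos: [0.5735, -0.0213, 0.3056]
eef_rot: [0.99, 0.143, -0.001, -0.0]
ft_force: [-0.8, 1.0, -0.1]
width: 0.0008
grip_force: 0.0
```

View pics/z3.png

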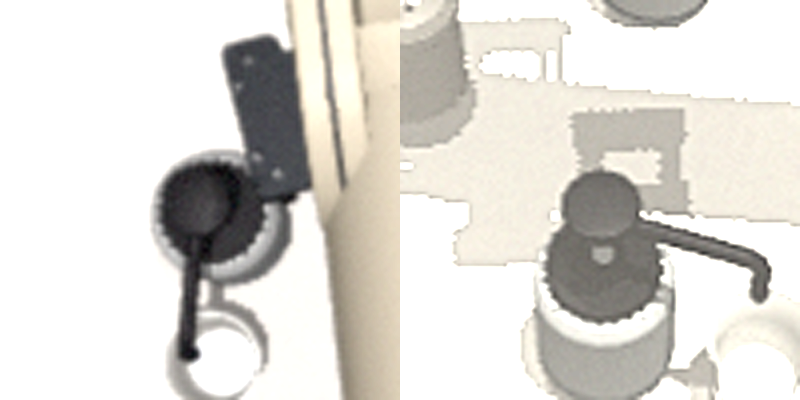

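The head is back up (scene crop 602,203), the cup stands where it was, and the gripper is clear.

```bash
python3 -c "
from bench import r
print(r.close_job())"
```

```text
the job is handed in; nothing more can be done
None
```

I pressed the pump over the cup to its stop, held it down for about 1.1 s and let it spring back up; the cup stayed put, the other pump was not pressed, and the job is handed in.

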